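# Dispense a walnut and ease the flap shut

### The job

Slide the open steel tin across the counter onto the round blue-and-white spot under the mouth of the walnut dispenser, then with a fingertip press the dispenser's green lever right down so that its linked flap lifts fully and the walnut drops into the tin. Let the lever come up slowly under the finger until the flap is shut, so that it never slams. Lift, tip or carry nothing, do not touch the walnut, and leave the other things where they stand.

Things in the scene. Friction and masses are not known exactly. Their poses are not given: they have to be found in the camera images.
- dispenser: White walnut dispenser with clear hopper and tank, fixed, turned up to 0.4 rad. Origin on the counter below the hopper; x points out of its back, y to its left, z up: the mouth faces -x. In its frame (mm): foot x 35 to 150, y +-70; hopper and tank x -27 to 106, y +-42, z 144 to 332; mouth 42 wide at x -20, sill at z 150. The walnut falls 30 to 50 mm in front of the sill.
- spot (a point): Centre of the round spot printed flat on the counter under the mouth (blue ring 130 mm across with a white middle), at (-60, 0, 0) mm in the dispenser's frame. Same axes as the dispenser. It is approached freely from its -x side.
- lever_pad (a point): Middle of the upper face of the green lever pad, 42 x 42 x 8 mm, at (-80, -125, 219) mm in the dispenser's frame at rest. The lever turns about a level axis along the dispenser's y through (0, -125, 195) mm; pressed right down the pad has sunk 40 mm. It leans 0.25 rad one way at rest, the other way when pressed. Free above, and for 80 mm to both sides and in front.
- lever (a joint): Lever angle in rad: 0 at rest (up), 0.5 fully pressed against its stop. A spring pushes it up: about 2 N at the pad to start, about 6 N at the stop. Let go, it flies up and the flap slams.
- flap (a joint): Angle in rad of the green flap (54 wide, 55 high, hinged along its top edge) over the mouth, linked to the lever: 2.6 times the lever angle; 0 shut, 1.3 fully lifted forward and up. The walnut gets out at about 0.7.
- tin: Open, empty steel tin, 110 mm across, 55 high, wall and bottom 4, 0.15 to 0.3 kg, standing loose on the counter to the left in front of the dispenser. Origin at the centre of its underside. It slides when pushed low with the fingertips.
- walnut_centre (a point): Centre of the walnut, about 34 mm across, 14 g, lying in the hopper behind the shut flap.
- tin_mid: Lidded steel tin, 93 mm across, 60 high, origin under its centre; a bystander that carries the small tin.
- tin_small: Lidded steel tin, 75 mm across, 50 high, origin under its centre, standing on the other lidded tin; a bystander.
- teapot: Blue ceramic teapot, 136 mm across, 131 high, spout along its -y and handle along +y to 115 mm; origin under its centre; a bystander.
- egg_cup_a: Wooden egg cup, 50 mm across, 62 high, origin under its centre; a bystander.
- egg_cup_b: Wooden egg cup like the other; a bystander.
- coffee_press: Empty glass coffee press, 96 mm across, 207 high, handle along its +y to 88 mm; origin under its centre; a bystander.
- walnut: The walnut itself; origin on its surface, 16.5 mm from its centre: use the centre's entry for its place.
Not all that is in view belongs to the job. Leave any pink or purple look-alike of the tin alone.

How it is judged (in metres and radians):
On the way, in this order (a step that is already met when the one before it is completed fails the run):
1. the tin stands on the spot, within 25 mm of its centre, with the flap still shut (horizontal distance between tin and spot below 0.025 m and value of joint flap below 0.1 rad and angle between tin's own z axis and vertical below 0.05 rad), for 0.2 s.
2. the lever is pressed right down by the fingers at its pad, the flap lifted beyond 1.15 rad (value of joint flap above 1.15 rad and distance between the grasp point and lever_pad below 0.08 m), for 0.2 s.
At the end, for the whole second after the job is handed in: The flap is shut (below 0.08 rad), the walnut lies in the tin, and the tin stands upright and still on the spot (within 35 mm of its centre) (value of joint flap below 0.08 rad and horizontal distance between walnut_centre and tin below 0.05 m and z of walnut_centre in the frame of tin between 0.005 and 0.035 m and horizontal distance between tin and spot below 0.035 m and angle between tin's own z axis and vertical below 0.05 rad and linear speed of tin below 0.03 m/s); the robot touches nothing.
It fails at once if the flap slams: it closes faster than 3 rad/s (velocity of joint flap below -3 rad/s).
It fails at once if the tin is lifted more than 10 mm or tipped more than 0.2 rad (height (world z) of tin above 0.01 m or angle between tin's own z axis and vertical above 0.2 rad).
It fails at once if the fingers touch the walnut (contact force between the fingers and walnut above 0.2 N).
It fails at once if a bystander is moved more than 20 mm (distance of any of tin_mid, tin_small, teapot, egg_cup_a, egg_cup_b, coffee_press from where it was at the start of the episode above 0.02 m).
It also fails if it takes over 72 s, if anything falls off the work surface, if the arm or the gripper's body presses on something with over 40 N, if the wrist force passes 120 N, or if a joint passes its speed limit or range.

### The arm

A 7-joint arm with a two-finger parallel gripper is mounted at the origin on the work surface. World frame = base frame: x ahead of the robot, y to its left, z up, the work surface at z = 0. Lengths are in mm, angles in rad, forces in N, time in s.
With the tool pointing down it reaches from about 400 to 850 mm from the base axis. Payload 4.5 kg.
Tool frame: the origin (TCP) lies midway between the tips of the shut fingers; the grasp point (between the pads) lies 19 mm behind it; z points along the fingers, x is the direction in which the jaws open and shut, and the axes are right-handed (so a half turn about z gives the same grasp; the last joint's range is limited). The gripper opens to 85 mm and grips with 20 to 120 N. Pads are 22 mm wide; open, the fingers measure 114 mm over their backs; the gripper's body (76 mm by 85 mm) begins 54 mm behind the grasp point. The pads swing forward as they close: fully open they stand 13 mm farther back than shut.
Start: joints at [-1.171, 0.689, -0.195, 1.565, 0.157, 0.902, -0.215], TCP at [223.543, 583.68, 231.317] pointing down, gripper open.
Joint ranges: [-3.01, 3.01], [-0.46, 2.08], [-1.47, 1.51], [0.13, 2.56], [-1, 4.14], [0.04, 2.09], [-2.66, 2.66]. Speed limits (rad/s): [2.57, 2.57, 3.14, 3.14, 3.14, 3.14, 3.14].

### API

Orientations are given as a unit quaternion [w, x, y, z].
In Python, from station import robot, viewer gives the robot as it stands.
- The arm moves only by the tool step_arm, never from a script. Its arguments are lists of equal length, an entry for each row: "xyz": the shift along the tool's x, y, z scaled (see below), a list of three; "rotation": the turn, a rotation vector about the tool's x, y, z scaled (see below), a list of three. In form: {"xyz": [[tx, ty, tz], ...], "rotation": [[rx, ry, rz], ...]}. A call has exactly 10 rows; each row is the pose to reach, as a shift and turn from the pose measured when the call began, along the tool's axes at that moment; what a row does not reach only later rows make up. The controller multiplies each number of a shift by 150 mm and each number of a turn by 1.5 rad. A row lasts 1/8 s, in which the tool goes at most 62.5 mm and 10.7 degrees, less where a joint would pass 70% of its speed; a pose out of reach is approached as far as the arm can. A call with a number of a shift or a turn outside -1 to 1 is refused whole. A call with a gripper value outside its range is refused whole. "jaw" is the gripper's target within -1 to 1 (fully open at 1, half-way at 0, shut at -1), set as the call begins (left out, the last holds). The fingers move at their own pace and stop on an object; the grip force is fixed at half the most. Time passes only in rows, so rows that repeat a pose let the fingers close, or fill a call up. It gives the time, the measured TCP pose, the force and the opening at its end, in the units of the state.
- robot.sense(): the state, without advancing time (a new reading comes with each control period).
- viewer.snapshot(name): name is "scene" or "top" or "wrist"; returns the picture (480x640x3 uint8, red, green, blue); there is no depth.
- viewer.get_calibration(name): a dict with "intrinsics" (3x3 intrinsics, pixels), "xyz" and "orientation" of the camera in the world. Camera axes: x right, y down, z forward; pixel columns grow to the right and rows downward; lengths in mm; the calibration is good to about 2 mm. A picture is of the moment at which its call begins: read the wrist's pose just before it. get_calibration takes no time and is no camera call; for the wrist camera it gives the pose at the moment of the call.
- robot.job_done(): hands the job in, once; it reports no verdict.
The state is a dict: "t": time; "joint_pos": joint angles; "joint_vel": joint speeds; "effort": joint torques, N m; "position": TCP position; "ee_rot": TCP orientation; "contact_force": force on the tool from outside, world axes, zero at the start; "torque": the same for the moment, N m; "finger_gap": finger opening in mm.
Only numpy, scipy, OpenCV 4.12 (cv2) and the standard library are available. Lean on these libraries where they do the work, as an engineer would, in place of code of your own. Each camera call takes 0.05 s, during which the arm holds its last target.

## Working session

There is one attempt and no reset: what is moved stays moved. The work goes in short steps, Python scripts to look and compute and a tool call to move; the robot and the scene stay as the last step left them, time stands still between calls to the robot, and variables do not carry over. Pictures are saved under pics/ and viewed, and the job is handed in when it is done.

Besides the shell and the picture viewer there is one more tool, called after "Call:" as a command line: name --argument value ..., lists and objects as JSON in quotes. step_arm: Moves the arm, as the interface text tells. Its arguments: {"type":"object","properties":{"xyz":{"type":"array","items":{"type":"array","items":{"type":"number"}}},"rotation":{"type":"array","items":{"type":"array","items":{"type":"number"}}},"jaw":{"type":"number"}},"required":["xyz","rotation"]}

```bash
mkdir -p pics; ls
python3 - <<'E'
from station import robot, viewer
import cv2
s=robot.sense()
print(s)
for n in ["scene","top","wrist"]:
    print(n,viewer.get_calibration(n))
    im=viewer.snapshot(n); cv2.imwrite(f"pics/{n}0.png",im[:,:,::-1])
E
```

```text
pics
{'t': 0.0, 'joint_pos': array([-1.17118074,  0.69001705, -0.19449184,  1.56638914,  0.15731858,
        0.9024925 , -0.21506673]), 'joint_vel': array([ 3.38389335e-04, -2.79277785e-04,  9.95591862e-04, -2.23804370e-04,
        1.37548931e-03,  1.87130339e-04, -6.36197510e-06]), 'effort': array([-1.34300702e-03, -5.39614213e+01, -1.26657497e+00, -1.58541745e+01,
        9.23848565e-03,  9.53521812e-03, -3.48392248e-06]), 'position': array([223.39281891, 582.99162591, 230.45083885]), 'ee_rot': array([ 6.08108911e-04,  8.23893171e-01,  5.66744323e-01, -7.38552388e-04]), 'contact_force': array([ 0.04669731,  0.13938469, -0.32982934]), 'torque': array([ 0.00060557, -0.00079157, -0.02518944]), 'finger_gap': 85.71327172364984}
scene {'intrinsics': array([[505.31685346,   0.        , 322.90495329],
       [  0.        , 505.31685346, 240.22251225],
       [  0.        ,   0.        ,   1.        ]]), 'xyz': array([1221.06856928, -498.10402741, 1043.90853328]), 'orientation': array([-0.31305649,  0.81608178,  0.45381378, -0.17337592])}
top {'intrinsics': array([[566.40686865,   0.        , 317.58849957],
       [  0.        , 566.40686865, 230.81299111],
       [  0.        ,   0.        ,   1.        ]]), 'xyz': array([ 449.98328049,  -69.97007808, 1608.76981505]), 'orientation': array([ 0.02428571, -0.7002149 ,  0.71341417, -0.0122277 ])}
wrist {'intrinsics': array([[348.27759673,   0.        , 319.32795515],
       [  0.        , 348.27759673, 243.73009647],
       [  0.        ,   0.        ,   1.        ]]), 'xyz': array([151.86870369, 610.93301726, 373.16520995]), 'orientation': array([0.12554568, 0.81411342, 0.56047827, 0.08556709])}
```

View pics/scene0.png

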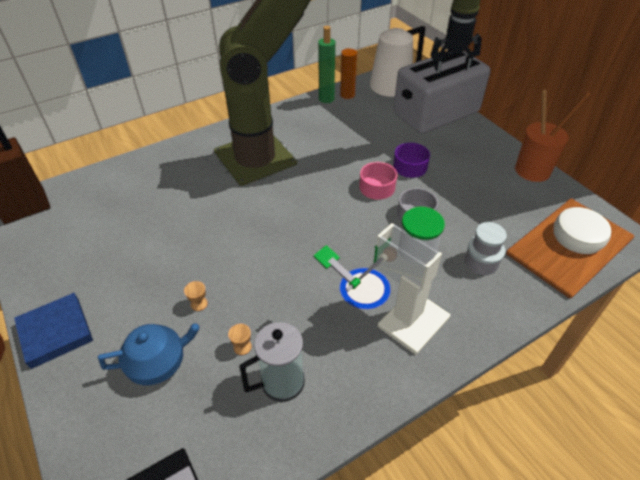

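View pics/top0.png

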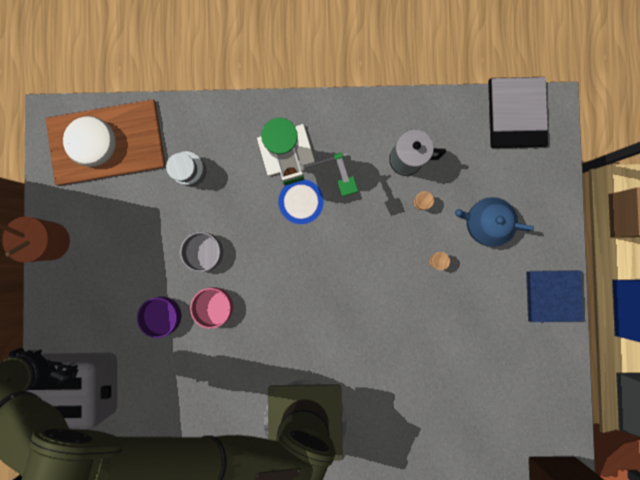

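View pics/wrist0.png

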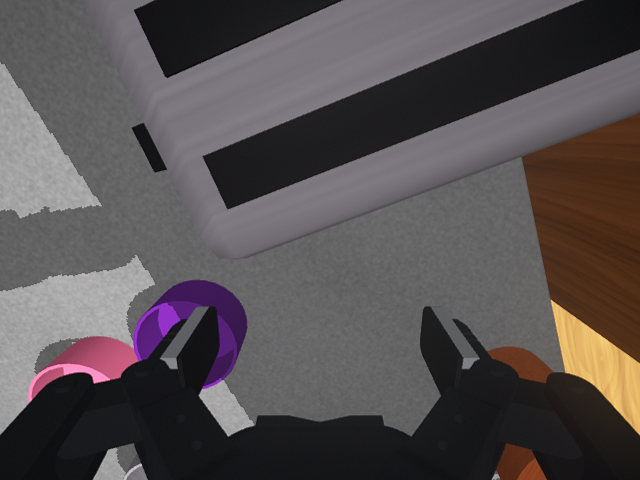

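Candidates in the top view: grey open tin (201,252), pink (211,308), purple (159,317) and the lidded stack (185,168). I choose the grey open one and check it in a close crop.

```bash
cat > h.py <<'E'
import numpy as np, cv2
from scipy.spatial.transform import Rotation as R
from station import robot, viewer
def cam(n):
    c=viewer.get_calibration(n); q=c['orientation']
    return c['intrinsics'],R.from_quat([q[1],q[2],q[3],q[0]]).as_matrix(),c['xyz']
def ray(n,uv,z,C=None):
    K,Rm,p=C or cam(n)
    d=Rm@np.linalg.solve(K,[uv[0],uv[1],1]); return p+d*(z-p[2])/d[2]
def proj(n,P,C=None):
    K,Rm,p=C or cam(n)
    q=(K@(Rm.T@(np.atleast_2d(P)-p).T)).T; return q[:,:2]/q[:,2:]
E
python3 - <<'E'
from h import *
im=cv2.imread('pics/top0.png')
a=cv2.resize(im[110:290,150:370],None,fx=3.6,fy=3.3333,interpolation=cv2.INTER_CUBIC)
a=cv2.resize(im[120:280,165:365],None,fx=3.75,fy=3.75,interpolation=cv2.INTER_CUBIC)
cv2.imwrite('pics/c0.png',a)
s=cv2.imread('pics/scene0.png')
cv2.imwrite('pics/c1.png',cv2.resize(s[170:370,300:520],None,fx=3,fy=3,interpolation=cv2.INTER_CUBIC)[:600])
hsv=cv2.cvtColor(im,cv2.COLOR_BGR2HSV)
b=((hsv[...,0]>105)&(hsv[...,0]<130)&(hsv[...,1]>150)).astype(np.uint8); b[:, :270]=0;b[:,330:]=0;b[:160]=0;b[240:]=0
pts=cv2.findNonZero(b); h=cv2.convexHull(pts)
e=cv2.fitEllipse(h); print('spot ellipse',e, ray('top',e[0],0))
hs=cv2.cvtColor(s,cv2.COLOR_BGR2HSV)
b=((hs[...,0]>105)&(hs[...,0]<130)&(hs[...,1]>150)).astype(np.uint8); b[:, :330]=0;b[:,400:]=0;b[:260]=0;b[315:]=0
h=cv2.convexHull(cv2.findNonZero(b)); e=cv2.fitEllipse(h); print('spot scene',e, ray('scene',e[0],0))
g=((hsv[...,0]>50)&(hsv[...,0]<75)&(hsv[...,1]>120)).astype(np.uint8)
n,l,st,ce=cv2.connectedComponentsWithStats(g); print(st,ce)
E
```

```text
spot ellipse ((300.66680908203125, 201.36561584472656), (43.48997116088867, 44.926212310791016), 76.81222534179688) [618.45546556   3.47045532   0.        ]
spot scene ((364.6846923828125, 288.15576171875), (40.06789779663086, 49.81008529663086), 95.74361419677734) [621.63022156   1.9100105    0.        ]
[[     0      0    640    480 305889]
 [   262    118     35     36    980]
 [   334    153      9      7     38]
 [   283    176     20      8     46]
 [   338    177     20     19    247]] [[319.60871427 239.89536074]
 [279.04897959 135.45816327]
 [337.63157895 155.65789474]
 [293.02173913 180.17391304]
 [347.50202429 186.62348178]]
```

View pics/c0.png

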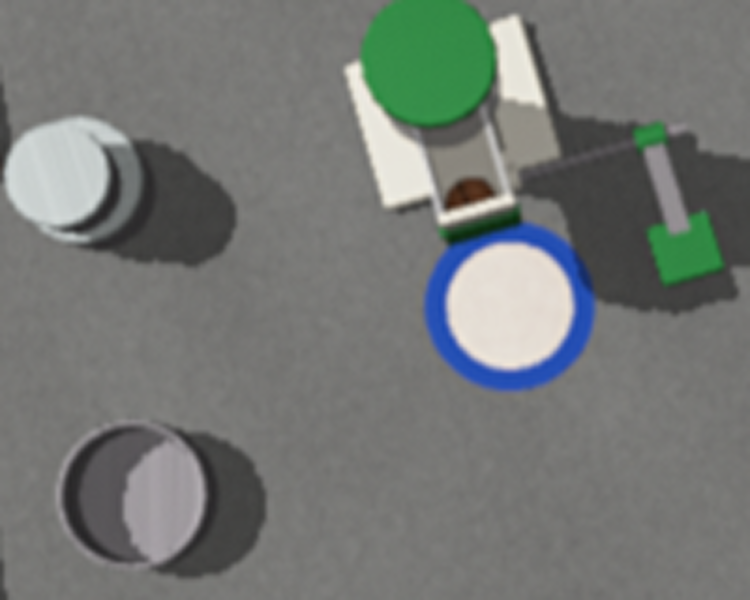

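View pics/c1.png

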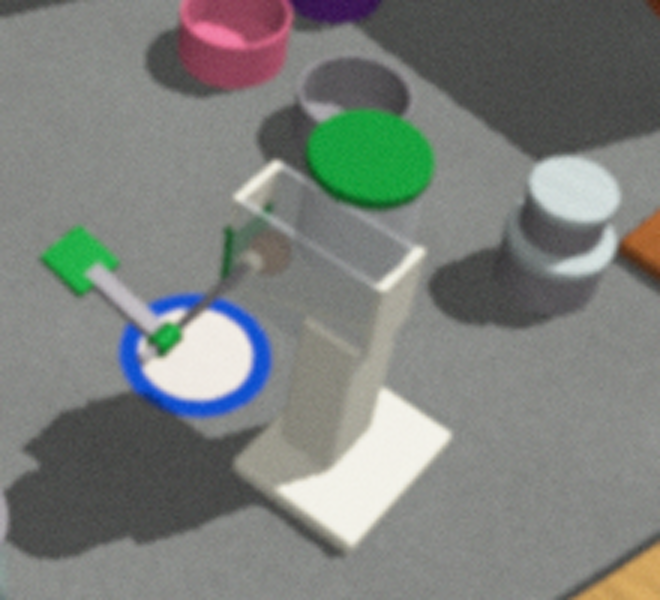

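The crop shows a plain grey open tin at top px (201,251), clearly apart from the pink and purple ones and the lidded stack. Next I compute the poses.

Run:
```python
from h import *
from scipy.optimize import least_squares
T=cam('top');S=cam('scene')
pt=ray('top',(347.5,186.6),219,T); print('pad top',pt)
s=cv2.imread('pics/scene0.png');hs=cv2.cvtColor(s,cv2.COLOR_BGR2HSV)
g=((hs[...,0]>50)&(hs[...,0]<75)&(hs[...,1]>120)).astype(np.uint8)
n,l,st,ce=cv2.connectedComponentsWithStats(g); print(st[1:],ce[1:])
c=[i for i in range(1,n) if st[i,4]>150 and ce[i,0]<345][0]
ps=ray('scene',ce[c],219,S); print('pad scene',ps)
sp=np.array([620,2.7])
def D(x):
    c_,s_=np.cos(x[2]),np.sin(x[2]); Rm=np.array([[c_,-s_],[s_,c_]])
    return Rm
def f(x):
    Rm=D(x); r=[]
    for P in (pt,ps): r+=list((x[:2]+Rm@np.array([-20,-125])-P[:2])*0.7)
    # foot corners in top: crop px
    r+=list(x[:2]-sp)
    # foot front-left corner (95,70), rear-left (210,70), rear-right(210,-70) height ~? 
    return r
x=least_squares(f,[620,0,0]).x; print('fit',x, f(x))
for q,(a,b) in {'FL':(95,70),'BL':(210,70),'BR':(210,-70),'FR':(95,-70)}.items():
    P=x[:2]+D(x)@np.array([a,b])
    for z in (0,12): print(q,z,(proj('top',[*P,z],T)[0]-[165,120])*3.75)
# tin rim
im=cv2.imread('pics/top0.png')
# outer rim pixels in crop: left 60, right 212, top 420, bottom 566
for (u,v) in [(136,493)]:
    print('tin',ray('top',(165+u/3.75,120+v/3.75),55,T))
print('diam', ray('top',(165+60/3.75,120+493/3.75),55,T),ray('top',(165+212/3.75,120+493/3.75),55,T))
print(x[:2]+D(x)@np.array([60,0]),'origin')
```

```text
pad top [ 629.74386964 -122.63228031  219.        ]
[[ 452   30    1    1    1]
 [ 319   40   16   62  766]
 [ 244   65    1    1    1]
 [ 421   67    1    1    1]
 [ 447   71    1    1    1]
 [ 405   92    1    1    1]
 [ 402  206   43   34 1087]
 [ 314  246   25   22  283]
 [ 375  247    2   14   16]
 [ 350  278   10    9   55]
 [ 258  385    1    1    1]] [[452.          30.        ]
 [326.53785901  71.01174935]
 [244.          65.        ]
 [421.          67.        ]
 [447.          71.        ]
 [405.          92.        ]
 [422.84176633 222.4701012 ]
 [325.40282686 255.87632509]
 [375.5625     253.625     ]
 [354.98181818 281.94545455]
 [258.         385.        ]]
pad scene [ -8.19826804 280.6981822  219.        ]
fit [527.78422909  25.49090452  -1.65415749] [np.float64(-157.4021970054636), np.float64(124.92327037124683), np.float64(289.1572993726638), np.float64(-157.40805338541256), np.float64(-92.21577090972255), np.float64(22.790904520330237)]
FL 0 [612.60593819 340.8435634 ]
FL 12 [612.6292441 339.4657187]
BL 0 [763.92959924 350.45161385]
BL 12 [765.08678341 349.14369804]
BR 0 [752.70511141 534.91456432]
BR 12 [753.78293072 534.98912694]
FR 0 [600.73596086 524.98958603]
FR 12 [600.67017113 524.98945424]
tin [479.7675874  276.95141005  55.        ]
diam [480.80310546 332.96128516  55.        ] [478.73337156 221.01196984  55.        ]
[522.78835041 -34.30074369] origin
```

Wrong blob was picked in the scene image (bottle); redo with the pad's.

Run:
```python
from h import *
from scipy.optimize import least_squares
T=cam('top');S=cam('scene')
pt=ray('top',(347.5,186.6),219,T); ps=ray('scene',(325.9,256.3),219,S); print('pad',pt,ps)
def D(x):
    c_,s_=np.cos(x[2]),np.sin(x[2]); return np.array([[c_,-s_],[s_,c_]])
sp=np.array([620,2.7])
def f(x):
    r=[]
    for P in (pt,ps): r+=list((x[:2]+D(x)@np.array([-20,-125])-P[:2])*0.7)
    return r+list(x[:2]-sp)
x=least_squares(f,[620,0,0]).x; print('fit',x, np.round(f(x),1))
for q,(a,b) in {'FL':(95,70),'BL':(210,70),'BR':(210,-70)}.items():
    P=x[:2]+D(x)@np.array([a,b])
    for z in (0,12): print(q,z,(proj('top',[*P,z],T)[0]-[165,120])*3.75)
print('axes pivot/pad',x[:2]+D(x)@np.array([60,-125]),x[:2]+D(x)@np.array([-20,-125]))
print('tin scene', ray('scene',(300+354/3,170+97/3),55,S))
for n,uv,z in [('midtin',(185,168),60),('small',(181.5,166),110),('press',(413,148),207),('eggb',(425,201),62),('pink',(211,308),55),('purple',(159,317),55)]: print(n,ray('top',uv,z,T)[:2])
s=robot.sense(); q=s['ee_rot']; print(R.from_quat([q[1],q[2],q[3],q[0]]).as_matrix())
```

```text
pad [ 629.74386964 -122.63228031  219.        ] [ 634.70177754 -124.90211963  219.        ]
fit [6.20022216e+02 2.47013024e+00 2.55004183e-01] [ 1.7 -0.6 -1.8  1.   0.  -0.2]
FL 0 [388.40149189 208.58487416]
FL 12 [386.7558293  206.22960817]
BL 0 [348.62609832  65.13347825]
BL 12 [346.69187072  61.72366426]
BR 0 [524.4669748   15.65033818]
BR 12 [523.83638817  11.87265154]
axes pivot/pad [ 709.61313295 -103.35268246] [ 632.2001537  -123.53263895]
tin scene [486.52121185 275.88909716  55.        ]
midtin [711.221175   319.22707973]
small [708.37845318 316.03744815]
press [ 724.56031576 -288.03861336]
eggb [ 606.15099327 -339.36800727]
pink [324.61729964 251.39222581]
purple [302.4972073  394.51251967]
[[ 3.57626852e-01  9.33864477e-01 -4.16368549e-04]
 [ 9.33863542e-01 -3.57627084e-01 -1.32436491e-03]
 [-1.38568202e-03  8.47970456e-05 -9.99999036e-01]]
```

Poses: spot (620, 2.5), dispenser yaw 0.255, tin (483, 276). Plan: push the tin along about -y to 100 mm in front of the spot, then along the dispenser's +x.

```bash
cat >> h.py <<'E'
def mv(x,y,z,yawdeg):
    "scaled shift/turn to TCP xyz, tool down with tool y along yawdeg"
    s=robot.sense(); q=s['ee_rot']; Rt=R.from_quat([q[1],q[2],q[3],q[0]])
    a=np.radians(yawdeg); y_=np.array([np.cos(a),np.sin(a),0]); z_=np.array([0,0,-1.]); x_=np.cross(y_,z_)
    G=R.from_matrix(np.c_[x_,y_,z_])
    d=Rt.inv().apply(np.array([x,y,z])-s['position'])/150
    r=(Rt.inv()*G).as_rotvec()/1.5
    yy=Rt.apply([0,1,0])
    print('pos',np.round(s['position'],1),'yaw',round(np.degrees(np.arctan2(yy[1],yy[0])),1),'shift',np.round(d,3),'turn',np.round(r,3),'F',np.round(s['contact_force'],1),'gap',round(s['finger_gap'],1),'t',round(s['t'],2))
E
python3 - <<'E'
from h import *
mv(474,346,230,-82.4)
mv(350,465,230,-82.4)
E
```

```text
pos [223.4 583.2 230.7] yaw -21.0 shift [-0.879  2.126  0.006] turn [0.001 0.001 0.715] F [-0.9 -0.6 -0.4] gap 85.4 t 0.15
pos [223.4 583.2 230.7] yaw -21.0 shift [-0.434  1.07   0.005] turn [0.001 0.001 0.715] F [-0.9 -0.6 -0.4] gap 85.4 t 0.15
```

Call:
step_arm --xyz '[[-0.1, 0.25, 0], [-0.2, 0.5, 0], [-0.3, 0.75, 0], [-0.4, 1, 0], [-0.6, 1, 0], [-0.7, 1, 0], [-0.85, 1, 0], [-0.85, 1, 0], [-0.85, 1, 0], [-0.85, 1, 0]]' --rotation '[[0, 0, 0.1], [0, 0, 0.2], [0, 0, 0.3], [0, 0, 0.4], [0, 0, 0.5], [0, 0, 0.6], [0, 0, 0.7], [0, 0, 0.715], [0, 0, 0.715], [0, 0, 0.715]]' --jaw 0.65

```text
t: 1.4
position: [318.1, 411.5, 230.8]
ee_rot: [0.0, 0.998, 0.067, -0.0]
contact_force: [-0.1, -0.2, 0.1]
finger_gap: 70.3
```

Run:
```python
from h import *
mv(474,346,100,-82.4)
```

```text
pos [318.1 411.5 230.8] yaw -82.3 shift [0.971 0.572 0.872] turn [0.    0.    0.001] F [-0.1 -0.2  0.1] gap 70.3 t 1.4
```

Call:
step_arm --xyz '[[0.25, 0.15, 0], [0.5, 0.3, 0], [0.75, 0.45, 0.1], [0.97, 0.57, 0.3], [0.97, 0.57, 0.5], [0.97, 0.57, 0.7], [0.97, 0.57, 0.87], [0.97, 0.57, 0.87], [0.97, 0.57, 0.87], [0.97, 0.57, 0.87]]' --rotation '[[0, 0, 0], [0, 0, 0], [0, 0, 0], [0, 0, 0], [0, 0, 0], [0, 0, 0], [0, 0, 0], [0, 0, 0], [0, 0, 0], [0, 0, 0]]'

```text
t: 2.65
position: [474.6, 346.9, 101.5]
ee_rot: [-0.001, 0.998, 0.067, 0.001]
contact_force: [0.2, 0.5, -0.0]
finger_gap: 70.9
```

Run:
```python
from h import *
mv(474,346,5,-82.4)
C=cam('wrist')
im=viewer.snapshot('wrist'); cv2.imwrite('pics/w1.png',im[:,:,::-1])
th=np.linspace(0,2*np.pi,72); 
P=np.c_[483+55*np.cos(th),276.5+55*np.sin(th),55+0*th]
o=im[:,:,::-1].copy(); cv2.polylines(o,[proj('wrist',P,C).astype(np.int32)],True,(0,0,255),1); cv2.imwrite('pics/w1o.png',o)
```

```text
pos [474.6 346.9 101.5] yaw -82.3 shift [-0.006  0.006  0.644] turn [-0.001 -0.001  0.001] F [ 0.2  0.5 -0. ] gap 70.9 t 2.65
```

View pics/w1o.png

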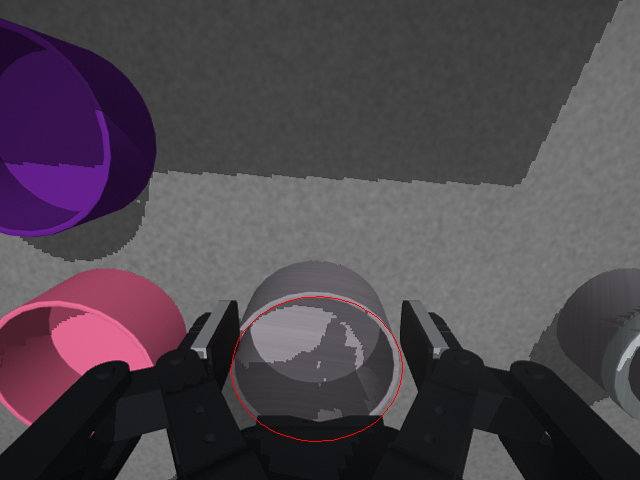

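The wrist picture shows the grey tin's rim (centre ~(318,368)), matching the predicted red circle within a few mm. It lies centred between the fingers. Descend and push.

Call:
step_arm --xyz '[[0, 0, 0.1], [0, 0, 0.2], [0, 0, 0.3], [0, 0, 0.4], [0, 0, 0.5], [0, 0, 0.57], [0, 0, 0.62], [0, 0, 0.64], [0, 0, 0.64], [0, 0, 0.64]]' --rotation '[[0, 0, 0], [0, 0, 0], [0, 0, 0], [0, 0, 0], [0, 0, 0], [0, 0, 0], [0, 0, 0], [0, 0, 0], [0, 0, 0], [0, 0, 0]]'

```text
t: 3.95
position: [474.9, 347.1, 5.9]
ee_rot: [-0.001, 0.998, 0.067, 0.001]
contact_force: [-0.8, 0.1, 0.9]
finger_gap: 70.5
```

Run:
```python
from h import *
mv(516,30,6,-82.4)
im=viewer.snapshot('wrist'); cv2.imwrite('pics/w2.png',im[:,:,::-1])
```

```text
pos [474.9 347.1   5.9] yaw -82.3 shift [-0.012  2.132 -0.003] turn [-0.001 -0.002  0.001] F [-0.8  0.1  0.9] gap 70.5 t 3.95
```

View pics/w2.png

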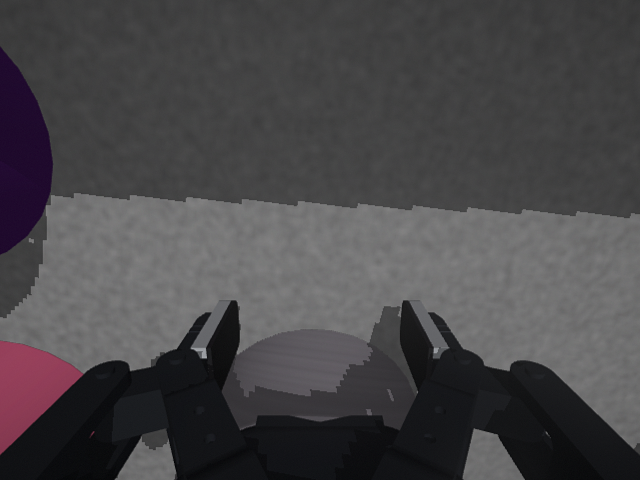

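Call:
step_arm --xyz '[[0, 0.05, 0], [0, 0.1, 0], [0, 0.15, 0], [0, 0.2, 0], [0, 0.25, 0], [0, 0.3, 0], [0, 0.35, 0], [0, 0.4, 0], [0, 0.45, 0], [0, 0.5, 0]]' --rotation '[[0, 0, 0], [0, 0, 0], [0, 0, 0], [0, 0, 0], [0, 0, 0], [0, 0, 0], [0, 0, 0], [0, 0, 0], [0, 0, 0], [0, 0, 0]]'

```text
t: 5.25
position: [485.0, 272.5, 5.9]
ee_rot: [-0.001, 0.998, 0.067, 0.001]
contact_force: [-0.9, 2.2, 3.0]
finger_gap: 70.3
```

Run:
```python
from h import *
mv(516,30,6,-82.4)
im=viewer.snapshot('top')[:,:,::-1]; cv2.imwrite('pics/t2.png',cv2.resize(im[120:330,150:400],None,fx=2.8,fy=2.8))
```

```text
pos [485.  272.5   5.9] yaw -82.3 shift [-0.013  1.629 -0.003] turn [-0.001 -0.002  0.001] F [-0.9  2.2  3. ] gap 70.3 t 5.25
```

View pics/t2.png

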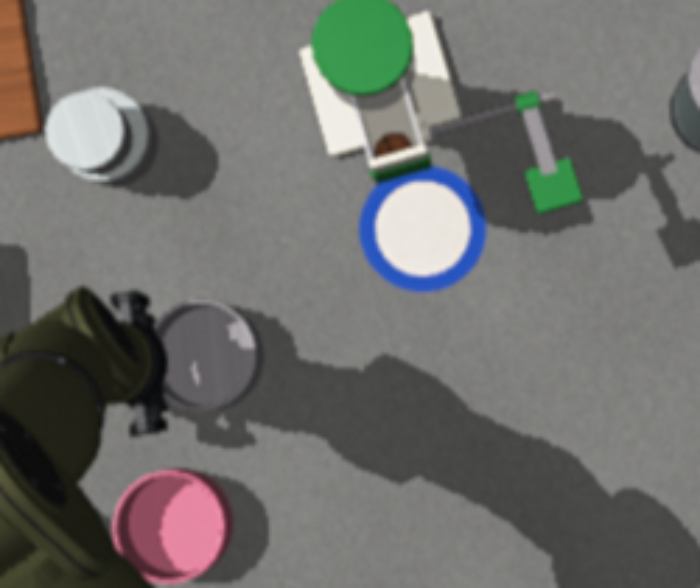

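The tin (crop ~(207,355)) is seated between the fingers and slides along. Continue.

Call:
step_arm --xyz '[[0, 0.08, 0], [0, 0.18, 0], [0, 0.28, 0], [0, 0.38, 0], [0, 0.48, 0], [0, 0.58, 0], [0, 0.68, 0], [0, 0.78, 0], [0, 0.88, 0], [0, 0.95, 0]]' --rotation '[[0, 0, 0], [0, 0, 0], [0, 0, 0], [0, 0, 0], [0, 0, 0], [0, 0, 0], [0, 0, 0], [0, 0, 0], [0, 0, 0], [0, 0, 0]]'

```text
t: 6.55
position: [504.2, 128.0, 5.8]
ee_rot: [0.0, 0.998, 0.066, 0.001]
contact_force: [0.0, 1.2, -0.7]
finger_gap: 70.3
```

Call:
step_arm --xyz '[[0, 0.08, 0], [0, 0.16, 0], [0, 0.24, 0], [0, 0.32, 0], [0, 0.4, 0], [0, 0.48, 0], [0, 0.55, 0], [0, 0.62, 0], [0, 0.66, 0], [0, 0.68, 0]]' --rotation '[[0, 0, 0], [0, 0, 0], [0, 0, 0], [0, 0, 0], [0, 0, 0], [0, 0, 0], [0, 0, 0], [0, 0, 0], [0, 0, 0], [0, 0, 0]]'

```text
t: 7.8
position: [517.7, 26.6, 5.9]
ee_rot: [0.0, 0.998, 0.066, 0.001]
contact_force: [0.5, 1.3, 0.1]
finger_gap: 70.3
```

Run:
```python
from h import *
mv(516,30,6,-82.4)
im=viewer.snapshot('top')[:,:,::-1]; cv2.imwrite('pics/t3.png',cv2.resize(im[120:330,150:400],None,fx=2.8,fy=2.8))
```

```text
pos [517.7  26.6   5.9] yaw -82.4 shift [-0.008 -0.024 -0.001] turn [ 0.    -0.001 -0.   ] F [0.5 1.3 0.1] gap 70.3 t 7.8
```

View pics/t3.png

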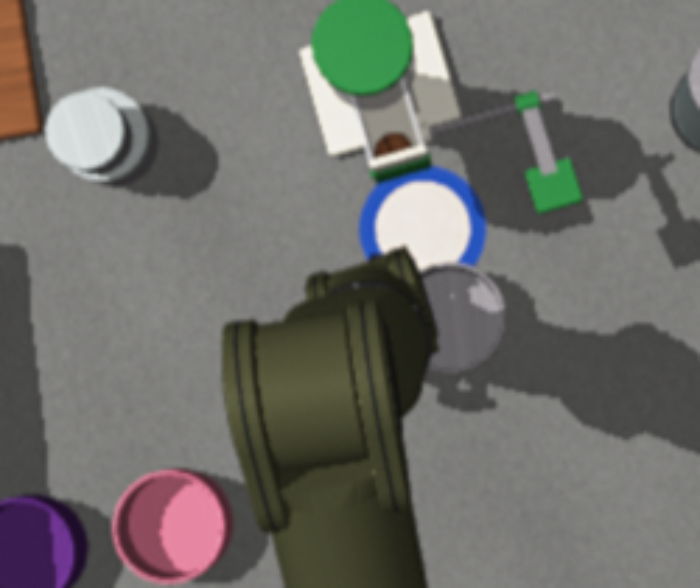

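Run:
```python
from h import *
t=ray('top',(150+452/2.8,120+319/2.8),55); print(t)
d=np.array([620,2.5])-t[:2]; print(d,np.degrees(np.arctan2(d[1],d[0])),np.hypot(*d))
```

```text
[522.30493332 -27.11888791  55.        ]
[97.69506668 29.61888791] 16.86609165783335 102.08626045843994
```

Call:
step_arm --xyz '[[0, -0.1, 0], [0, -0.2, 0], [0, -0.25, -0.15], [0, -0.25, -0.45], [0, -0.25, -0.75], [0, -0.25, -0.85], [0, -0.25, -0.85], [0, -0.25, -0.85], [0, -0.25, -0.85], [0, -0.25, -0.85]]' --rotation '[[0, 0, 0], [0, 0, 0], [0, 0, 0], [0, 0, 0], [0, 0, -0.1], [0, 0, -0.2], [0, 0, -0.3], [0, 0, -0.4], [0, 0, -0.5], [0, 0, -0.6]]'

```text
t: 9.1
position: [512.1, 65.4, 133.5]
ee_rot: [0.001, 0.868, 0.496, 0.001]
contact_force: [-0.2, -0.4, -0.1]
finger_gap: 70.6
```

Run:
```python
from h import *
mv(454,-48,130,16.8)
```

```text
pos [512.1  65.4 133.5] yaw -30.5 shift [-0.848  0.049  0.023] turn [ 0.001  0.    -0.55 ] F [-0.2 -0.4 -0.1] gap 70.6 t 9.1
```

Call:
step_arm --xyz '[[-0.14, 0.01, 0], [-0.28, 0.02, 0], [-0.42, 0.03, 0], [-0.56, 0.04, 0], [-0.7, 0.05, 0], [-0.85, 0.05, 0], [-0.85, 0.05, 0], [-0.85, 0.05, 0], [-0.85, 0.05, 0], [-0.85, 0.05, 0]]' --rotation '[[0, 0, -0.1], [0, 0, -0.2], [0, 0, -0.3], [0, 0, -0.4], [0, 0, -0.5], [0, 0, -0.55], [0, 0, -0.55], [0, 0, -0.55], [0, 0, -0.55], [0, 0, -0.55]]'

```text
t: 10.35
position: [454.3, -47.4, 133.5]
ee_rot: [0.001, 0.596, 0.803, 0.001]
contact_force: [0.3, -0.1, 0.0]
finger_gap: 70.6
```

Run:
```python
from h import *
mv(454,-48,6,16.8)
im=viewer.snapshot('top')[:,:,::-1]; cv2.imwrite('pics/t4.png',cv2.resize(im[120:330,150:400],None,fx=2.8,fy=2.8))
```

```text
pos [454.3 -47.4 133.5] yaw 16.9 shift [-0.002 -0.005  0.85 ] turn [0.001 0.    0.001] F [ 0.3 -0.1  0. ] gap 70.6 t 10.35
```

View pics/t4.png

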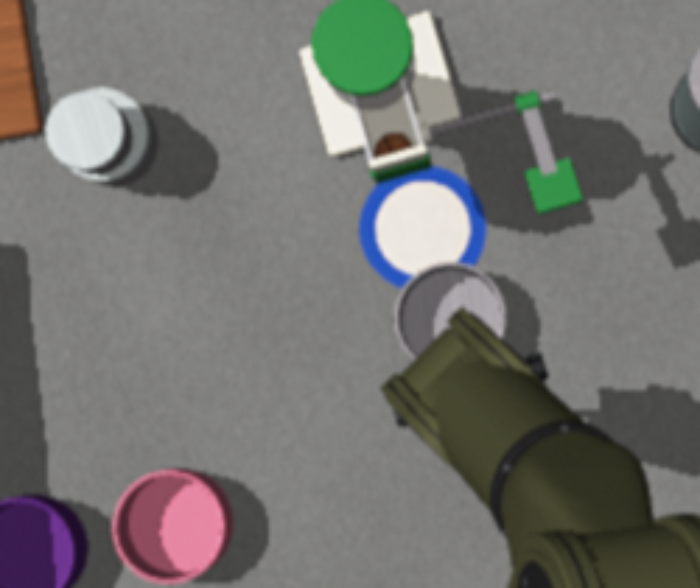

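The tin is at crop (451,318) as expected, and the hand is behind it. Descend.

Call:
step_arm --xyz '[[0, 0, 0.12], [0, 0, 0.25], [0, 0, 0.38], [0, 0, 0.5], [0, 0, 0.62], [0, 0, 0.72], [0, 0, 0.8], [0, 0, 0.84], [0, 0, 0.85], [0, 0, 0.85]]' --rotation '[[0, 0, 0], [0, 0, 0], [0, 0, 0], [0, 0, 0], [0, 0, 0], [0, 0, 0], [0, 0, 0], [0, 0, 0], [0, 0, 0], [0, 0, 0]]'

```text
t: 11.65
position: [454.7, -47.3, 5.7]
ee_rot: [0.001, 0.595, 0.803, 0.001]
contact_force: [-0.0, -0.7, 0.0]
finger_gap: 70.4
```

Run:
```python
from h import *
# final TCP = spot - 53.4*dir
a=np.radians(16.8)
mv(620-54*np.cos(a),2.5-54*np.sin(a),6,16.8)
```

```text
pos [454.7 -47.3   5.7] yaw 16.9 shift [-0.002  0.791 -0.   ] turn [0.001 0.    0.001] F [-0.  -0.7  0. ] gap 70.4 t 11.65
```

Call:
step_arm --xyz '[[0, 0.06, 0], [0, 0.12, 0], [0, 0.19, 0], [0, 0.26, 0], [0, 0.33, 0], [0, 0.4, 0], [0, 0.47, 0], [0, 0.54, 0], [0, 0.6, 0], [0, 0.65, 0]]' --rotation '[[0, 0, 0], [0, 0, 0], [0, 0, 0], [0, 0, 0], [0, 0, 0], [0, 0, 0], [0, 0, 0], [0, 0, 0], [0, 0, 0], [0, 0, 0]]'

```text
t: 12.9
position: [548.5, -18.7, 5.9]
ee_rot: [0.001, 0.595, 0.803, 0.001]
contact_force: [-2.7, -0.2, 0.6]
finger_gap: 70.6
```

Run:
```python
from h import *
a=np.radians(16.8)
mv(620-54*np.cos(a),2.5-54*np.sin(a),6,16.8)
for n,(y0,y1,x0,x1) in {'top':(150,270,250,390),'scene':(170,370,280,500)}.items():
    im=viewer.snapshot(n)[:,:,::-1]; k=min(800/(x1-x0),600/(y1-y0));k=int(k); cv2.imwrite(f'pics/{n}5.png',cv2.resize(im[y0:y1,x0:x1],None,fx=k,fy=k))
```

```text
pos [548.5 -18.7   5.9] yaw 16.9 shift [-0.003  0.137 -0.   ] turn [0.001 0.    0.001] F [-2.7 -0.2  0.6] gap 70.6 t 12.9
```

View pics/top5.png

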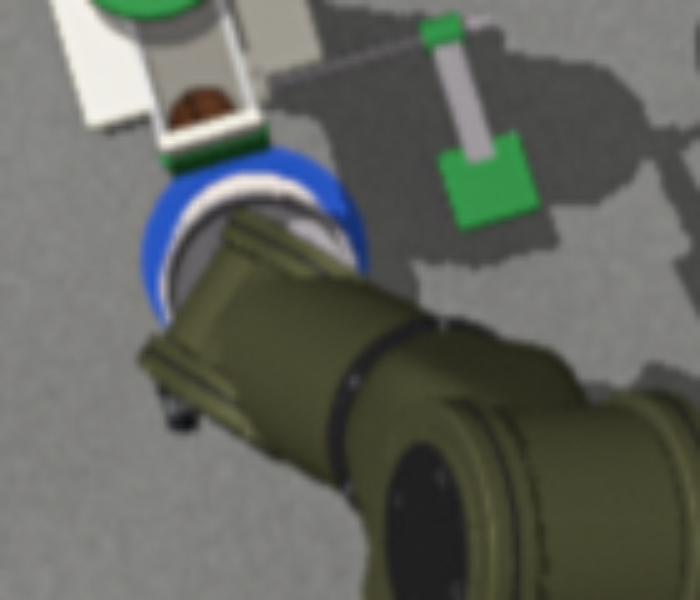

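View pics/scene5.png

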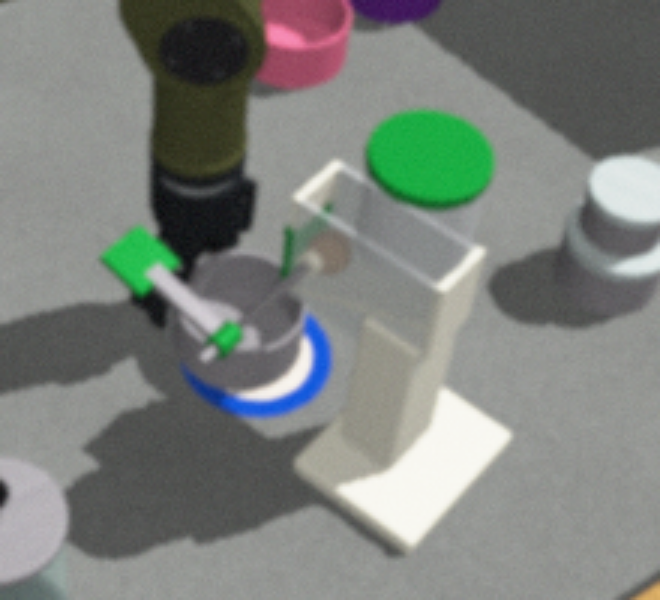

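Call:
step_arm --xyz '[[0, 0.03, 0], [0, 0.06, 0], [0, 0.09, 0], [0, 0.11, 0], [0, 0.13, 0], [0, 0.137, 0], [0, 0.137, 0], [0, 0.05, 0], [0, -0.1, 0], [0, -0.25, 0]]' --rotation '[[0, 0, 0], [0, 0, 0], [0, 0, 0], [0, 0, 0], [0, 0, 0], [0, 0, 0], [0, 0, 0], [0, 0, 0], [0, 0, 0], [0, 0, 0]]'

```text
t: 14.25
position: [513.5, -29.0, 6.1]
ee_rot: [0.001, 0.596, 0.803, 0.002]
contact_force: [0.5, -0.9, -0.7]
finger_gap: 70.5
```

Call:
step_arm --xyz '[[0, -0.1, 0], [0, -0.2, -0.1], [0, -0.2, -0.4], [0, -0.2, -0.8], [0, -0.2, -1], [0, -0.2, -1], [0, -0.2, -1], [0, -0.2, -1], [0, -0.2, -1], [0, -0.2, -1]]' --rotation '[[0, 0, 0], [0, 0, 0], [0, 0, 0], [0, 0, 0], [0, 0, 0], [0, 0, 0], [0, 0, 0], [0, 0, 0], [0, 0, 0], [0, 0, 0]]' --jaw -1

```text
t: 15.5
position: [483.8, -38.0, 155.4]
ee_rot: [0.001, 0.595, 0.803, 0.002]
contact_force: [-0.1, -0.3, -0.6]
finger_gap: 0.5
```

Run:
```python
from h import *
mv(632,-123.5,275,14.6)
for n,(y0,y1,x0,x1) in {'top':(150,270,250,390),'scene':(170,370,280,500)}.items():
    im=viewer.snapshot(n)[:,:,::-1]; k=min(800/(x1-x0),600/(y1-y0));k=int(k); cv2.imwrite(f'pics/{n}6.png',cv2.resize(im[y0:y1,x0:x1],None,fx=k,fy=k))
```

```text
pos [483.8 -38.  155.4] yaw 16.9 shift [-0.832  0.783 -0.794] turn [ 0.003 -0.001  0.027] F [-0.1 -0.3 -0.6] gap 0.5 t 15.5
```

View pics/top6.png

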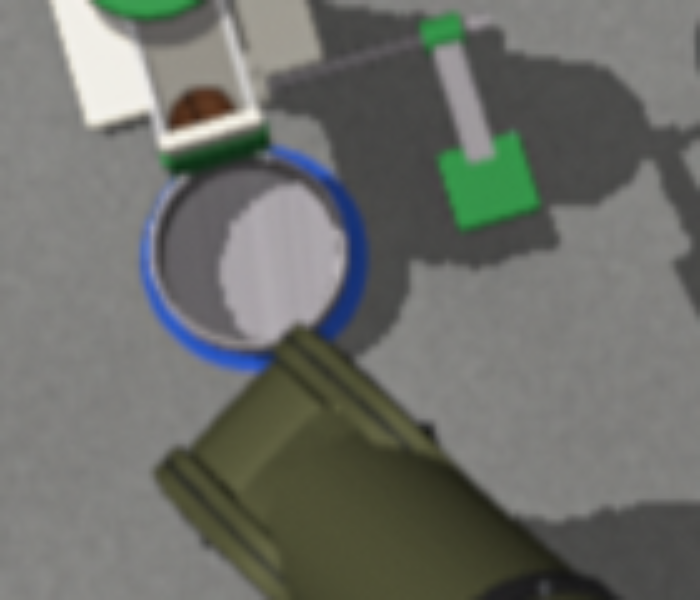

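View pics/scene6.png

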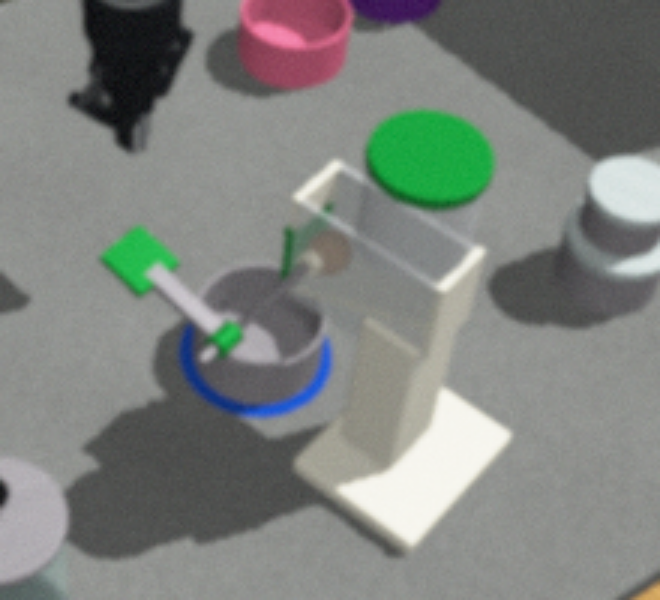

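Run:
```python
from h import *
print(ray('top',(250+251/5,150+252/5),55), ray('top',(300.7,201.4),0))
```

```text
[615.39354086   2.20243765  55.        ] [618.35506518   3.37733827   0.        ]
```

Tin centre is about 3 mm from the spot centre. The flap is shut and the walnut is visible in the hopper. Now go above the lever pad.

Call:
step_arm --xyz '[[0, 0, -0.3], [-0.1, 0.1, -0.6], [-0.25, 0.25, -0.75], [-0.4, 0.4, -0.79], [-0.6, 0.6, -0.79], [-0.75, 0.7, -0.79], [-0.83, 0.78, -0.79], [-0.83, 0.78, -0.79], [-0.83, 0.78, -0.79], [-0.83, 0.78, -0.79]]' --rotation '[[0, 0, 0], [0, 0, 0], [0, 0, 0.02], [0, 0, 0.027], [0, 0, 0.027], [0, 0, 0.027], [0, 0, 0.027], [0, 0, 0.027], [0, 0, 0.027], [0, 0, 0.027]]'

```text
t: 16.85
position: [630.9, -122.7, 274.9]
ee_rot: [0.001, 0.611, 0.792, 0.002]
contact_force: [0.5, -0.3, -0.1]
finger_gap: 0.0
```

Run:
```python
from h import *
mv(632,-123.5,230,14.6)
C=cam('wrist')
a=.255; D=np.array([[np.cos(a),-np.sin(a)],[np.sin(a),np.cos(a)]])
P=[[*(np.array([620,2.5])+D@np.array([-20+i,-125+j])),219-.25*i] for i,j in ((-21,-21),(21,-21),(21,21),(-21,21))]
im=viewer.snapshot('wrist')[:,:,::-1].copy(); cv2.polylines(im,[proj('wrist',P,C).astype(np.int32)],True,(0,0,255),1)
cv2.imwrite('pics/w7.png',im)
im=viewer.snapshot('scene')[:,:,::-1]; cv2.imwrite('pics/scene7.png',cv2.resize(im[130:330,260:480],None,fx=3,fy=3))
```

```text
pos [ 630.9 -122.7  274.9] yaw 14.7 shift [-0.007  0.004  0.299] turn [ 0.003 -0.001  0.001] F [ 0.5 -0.3 -0.1] gap 0.0 t 16.85
```

View pics/w7.png

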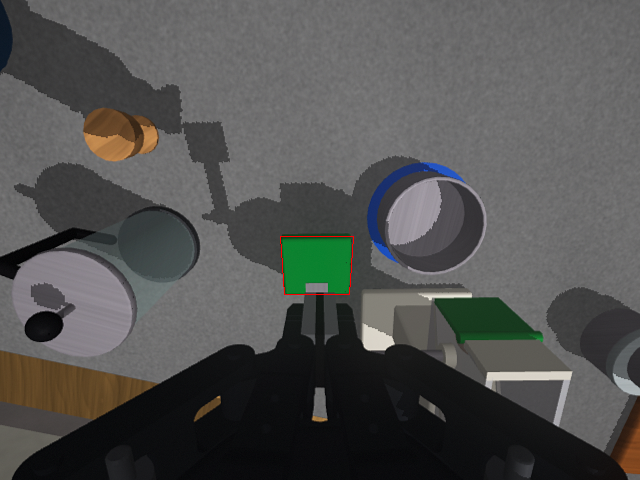

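View pics/scene7.png

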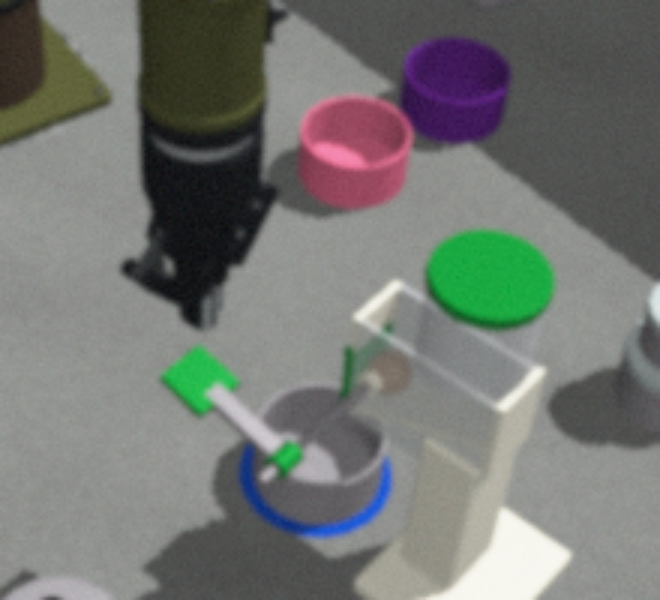

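The predicted pad outline (red) sits right on the green pad (281–353, 237–294), with the fingertips centred over it. Descend and press.

Call:
step_arm --xyz '[[0, 0, 0.08], [0, 0, 0.16], [0, 0, 0.24], [0, 0, 0.29], [0, 0, 0.32], [0, 0, 0.35], [0, 0, 0.38], [0, 0, 0.41], [0, 0, 0.44], [0, 0, 0.47]]' --rotation '[[0, 0, 0], [0, 0, 0], [0, 0, 0], [0, 0, 0], [0, 0, 0], [0, 0, 0], [0, 0, 0], [0, 0, 0], [0, 0, 0], [0, 0, 0]]'

```text
t: 18.2
position: [631.2, -123.0, 204.2]
ee_rot: [0.001, 0.611, 0.791, 0.002]
contact_force: [-2.2, -0.3, 3.2]
finger_gap: -0.1
```

Run:
```python
from h import *
mv(631,-122.7,179,14.6)
```

```text
pos [ 631.2 -123.   204.2] yaw 14.6 shift [ 0.002 -0.002  0.168] turn [ 0.003 -0.     0.   ] F [-2.2 -0.3  3.2] gap -0.1 t 18.2
```

Call:
step_arm --xyz '[[0, 0, 0.025], [0, 0, 0.05], [0, 0, 0.075], [0, 0, 0.1], [0, 0, 0.125], [0, 0, 0.15], [0, 0, 0.165], [0, 0, 0.175], [0, 0, 0.175], [0, 0, 0.175]]' --rotation '[[0, 0, 0], [0, 0, 0], [0, 0, 0], [0, 0, 0], [0, 0, 0], [0, 0, 0], [0, 0, 0], [0, 0, 0], [0, 0, 0], [0, 0, 0]]'

```text
t: 19.45
position: [632.3, -122.7, 179.5]
ee_rot: [0.002, 0.611, 0.791, 0.003]
contact_force: [-3.9, -1.2, 12.0]
finger_gap: 0.1
```

Run:
```python
from h import *
mv(631,-122.7,179,14.6)
for n,(y0,y1,x0,x1) in {'top':(150,270,250,390),'scene':(170,370,280,500)}.items():
    im=viewer.snapshot(n)[:,:,::-1]; k=min(800/(x1-x0),600/(y1-y0));k=int(k); cv2.imwrite(f'pics/{n}8.png',cv2.resize(im[y0:y1,x0:x1],None,fx=k,fy=k))
```

```text
pos [ 632.3 -122.7  179.5] yaw 14.6 shift [ 0.002 -0.009  0.003] turn [0.005 0.    0.   ] F [-3.9 -1.2 12. ] gap 0.1 t 19.45
```

View pics/top8.png

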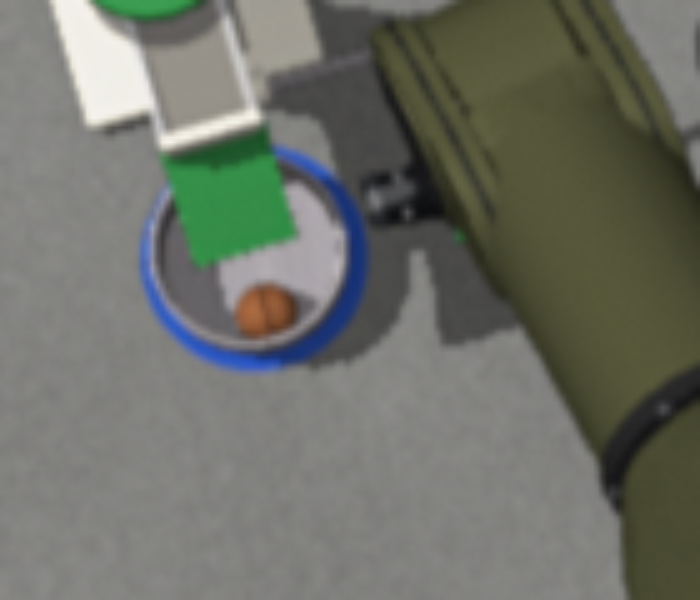

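View pics/scene8.png

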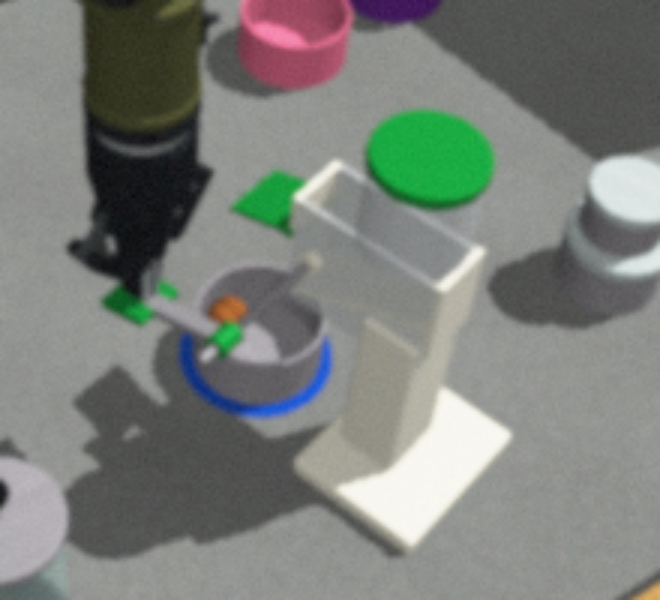

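The walnut lies in the tin (top crop (266,310)), the flap is fully up, and 12 N at the pad means it is on its stop. Hold briefly, then ease the lever up at about 24 mm/s.

Call:
step_arm --xyz '[[0, 0, 0.01], [0, 0, 0.01], [0, 0, 0], [0, 0, -0.02], [0, 0, -0.04], [0, 0, -0.06], [0, 0, -0.08], [0, 0, -0.1], [0, 0, -0.12], [0, 0, -0.14]]' --rotation '[[0, 0, 0], [0, 0, 0], [0, 0, 0], [0, 0, 0], [0, 0, 0], [0, 0, 0], [0, 0, 0], [0, 0, 0], [0, 0, 0], [0, 0, 0]]'

```text
t: 20.8
position: [632.8, -122.6, 200.7]
ee_rot: [0.003, 0.611, 0.791, 0.003]
contact_force: [-2.1, 0.1, 3.8]
finger_gap: -0.3
```

Call:
step_arm --xyz '[[0, 0, -0.02], [0, 0, -0.04], [0, 0, -0.06], [0, 0, -0.08], [0, 0, -0.1], [0, 0, -0.12], [0, 0, -0.14], [0, 0, -0.16], [0, 0, -0.18], [0, 0, -0.2]]' --rotation '[[0, 0, 0], [0, 0, 0], [0, 0, 0], [0, 0, 0], [0, 0, 0], [0, 0, 0], [0, 0, 0], [0, 0, 0], [0, 0, 0], [0, 0, 0]]'

```text
t: 22.05
position: [632.3, -122.8, 230.8]
ee_rot: [0.002, 0.611, 0.791, 0.003]
contact_force: [0.4, 0.6, -0.2]
finger_gap: -0.1
```

Call:
step_arm --xyz '[[0, 0, -0.02], [0, 0, -0.05], [0, 0, -0.1], [0, 0, -0.2], [0, 0, -0.3], [0, 0, -0.4], [0, 0, -0.5], [0, 0, -0.5], [0, 0, -0.5], [0, 0, -0.5]]' --rotation '[[0, 0, 0], [0, 0, 0], [0, 0, 0], [0, 0, 0], [0, 0, 0], [0, 0, 0], [0, 0, 0], [0, 0, 0], [0, 0, 0], [0, 0, 0]]'

```text
t: 23.3
position: [631.3, -123.1, 305.0]
ee_rot: [0.002, 0.611, 0.791, 0.003]
contact_force: [-0.4, -0.3, -0.0]
finger_gap: -0.2
```

Run:
```python
from h import *
mv(484,-180,300,14.6)
for n,(y0,y1,x0,x1) in {'top':(150,270,250,390),'scene':(170,370,280,500)}.items():
    im=viewer.snapshot(n)[:,:,::-1]; k=min(800/(x1-x0),600/(y1-y0));k=int(k); cv2.imwrite(f'pics/{n}9.png',cv2.resize(im[y0:y1,x0:x1],None,fx=k,fy=k))
```

```text
pos [ 631.3 -123.1  305. ] yaw 14.6 shift [-0.119 -1.046  0.026] turn [ 0.004 -0.     0.   ] F [-0.4 -0.3 -0. ] gap -0.2 t 23.3
```

View pics/top9.png

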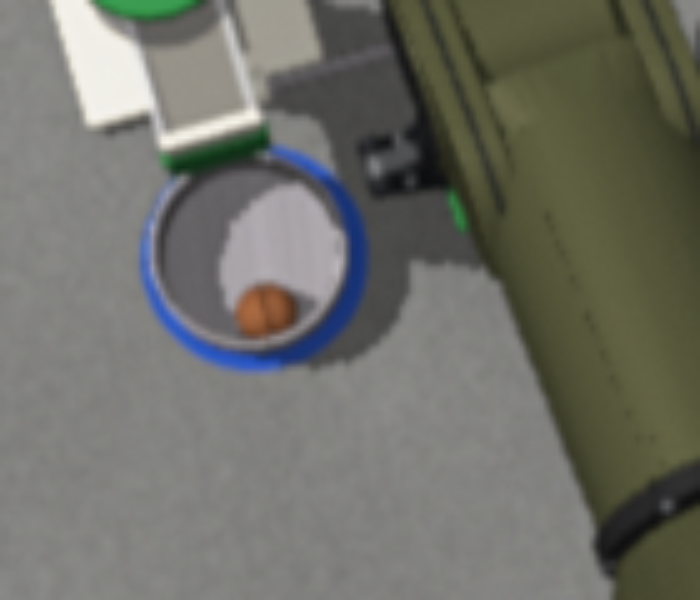

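View pics/scene9.png

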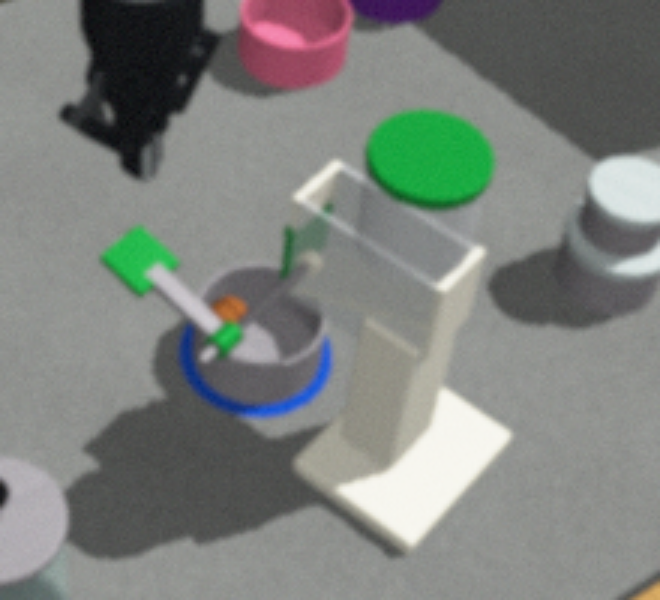

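The flap is shut, the lever is back up, and the walnut lies in the tin, which still stands on the spot. The finger is about 80 mm clear of everything. Hand in.

Run:
```python
from station import robot
print(robot.job_done())
```

```text
the job is handed in; nothing more can be done
None
```

I slid the tin onto the spot, pressed the lever right down so the walnut dropped into the tin, and handed the job in at about 23 s of the 72 s. `robot.job_done()` gives no verdict, so this rests on my own checks.

- **Tin:** I pushed it with the open fingertips in two legs, ending along the dispenser's +x. Its measured rim centre is about 3 mm from the spot centre, or 5 mm by the two-camera average of the spot. The later pictures show it in the same place.
- **Lever:** I pressed the pad with the shut fingertips until the force read 12 N. That is above the 6 N spring force at the stop, and the pictures showed the flap fully lifted and the walnut in the tin. I then let the lever up under the finger at about 24 mm/s until the contact force fell to zero.
- **Last checks:** The final pictures show the flap shut, the lever up and the walnut in the tin. The gripper is about 80 mm above the pad, with no contact force.
- **Bystanders:** The lidded tins look unmoved in the cropped views. I took no full picture at the end to check the teapot, egg cups and coffee press, but the gripper never worked near them.
- **What disagreed:** The first automatic pick of the pad in the scene image took the bottle instead, so I corrected it. The top and scene cameras differed by up to 5 mm, and I averaged them.

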